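# Couple the pour spout to the thinner tank

## Robot

A 6-joint arm with a two-finger parallel gripper is mounted at the origin on the work surface. World frame = base frame: x ahead of the robot, y to its left, z up, the work surface at z = 0. Lengths are in m, angles in rad, forces in N, time in s.
With the tool pointing down it reaches from about 0.35 to 0.775 m from the base axis. Payload 5.5 kg.
Tool frame: the origin (TCP) lies midway between the tips of the shut fingers; the grasp point (between the pads) lies grip_point_offset behind it (grip_point_offset is the distance from the TCP to the grasp point, in m); z points along the fingers, y is the direction in which the jaws open and shut (so a half turn about z gives the same grasp; the last joint's range is limited). The gripper opens to 85 mm and grips with 20 to 120 N. Pads are 22 mm wide; open, the fingers measure 114 mm over their backs; the gripper's body (76 mm by 85 mm) begins 54 mm behind the grasp point. The pads swing forward as they close: fully open they stand 13 mm farther back than shut.
Start: joints at [-1.256, 0.313, 0.046, 1.304, 0, 1.431], TCP at [0.253, -0.517, 0.194] pointing down, gripper open.
Joint ranges: [-2.76, 2.76], [-0.86, 1.69], [-1.03, 1.26], [-2.2, 2.34], [-1.47, 1.5], [-3.14, 3.14]. Speed limits (rad/s): [2.57, 2.57, 3.14, 3.14, 3.14, 3.14].

## Interface

Orientations are given as a unit quaternion [w, x, y, z].
In Python, from workcell import * gives the robot as it stands.
- The arm moves only by the tool send_rows, never from a script. Its argument "series" is one flat list of numbers, 7 for each row, row after row: the shift along the tool's x, y, z in cm, then the turn, a rotation vector about the tool's x, y, z in degrees, then the opening, from 0 (shut) to 1 (fully open). A call has 1 to 10 rows; each row is the pose to reach, as a shift and turn from the pose commanded when the call began, along the tool's axes at that moment; what a row does not reach only later rows make up. A row lasts 1/12 s, in which the tool goes at most 41.7 mm and 7.16 degrees, less where a joint would pass 70% of its speed; a pose out of reach is approached as far as the arm can. A call with a gripper value outside its range is refused whole. The fingers move at their own pace and stop on an object; "newtons" is the grip in N (left out, the last holds). Time passes only in rows, so rows that repeat a pose let the fingers close. It gives the time, the measured TCP pose, the force and the opening at its end, in the units of the state.
- get_state(): the state, without advancing time (a new reading comes with each control period).
- read_camera(name): name is "scene" or "top" or "wrist"; returns the picture (480x640x3 uint8, blue, green, red); there is no depth.
- camera_info(name): a dict with "K" (3x3 intrinsics, pixels), "xyz" and "attitude" of the camera in the world. Camera axes: x right, y down, z forward; pixel columns grow to the right and rows downward; lengths in m; the calibration is good to about 2 mm. A picture is of the moment at which its call begins: read the wrist's pose just before it. camera_info takes no time and is no camera call; for the wrist camera it gives the pose at the moment of the call.
- hand_in(): hands the job in, once; it reports no verdict.
Trained networks look in the newest picture that a camera, given by its name, has taken for a name from the list of things; names that differ only in an ending like _2 or _b are one class to them, and where a whole thing is asked for, a point or a joint stands for the part that bears it (a point fixed in the world has none). Each returns a list of dicts, best first, with "p" (0 to 1); they miss things now and then, are a little off and sometimes report something else, mostly with a low value. They report only what shows in the picture. A call takes as long as a camera call. They do not tell look-alikes from the thing itself.
- silhouettes(camera, label): "pixels" (480x640 bool, what is visible of it) and "box" ([left, top, width, height] in pixels, round what is visible of it).
The state is a dict: "clock": time; "joint_pos": joint angles; "qvel": joint speeds; "tau": joint torques, N m; "tcp_pos": TCP position; "orientation": TCP orientation; "wrist_force": force on the tool from outside, world axes, zero at the start; "ft_torque": the same for the moment, N m; "finger_gap": finger opening in m.
Only numpy, scipy, OpenCV 4.12 (cv2) and the standard library are available. Lean on these libraries where they do the work, as an engineer would, in place of code of your own. Each camera call takes 0.05 s, during which the arm holds its last target. There are 200 camera calls.

## Task

Fit the pour spout to the thinner tank's outlet: push its cam coupling straight onto the grooved adaptor until you feel it firmly home on its rubber gasket, without crushing the gasket, then swing the two cam arms back against the coupling one after the other, each right down to its stop, and let go. The tank is thin sheet metal, so feel your way and never ram or lever on the outlet; leave the other things on the counter where they stand.

Things in the scene. Friction and masses are not known exactly. Their poses are not given: they have to be found in the camera images.
- valve_face (a point): Centre of the outlet face of the tank's ball valve, on the outlet's level axis, 140 mm above the counter. x points along the axis into the tank (the coupling is pushed along +x), z up. The brass cam adaptor is screwed onto a thread here and stands out towards -x; not always screwed in equally far: its free end lies 60 to 72 mm out from this face. It is tight and does not move
- tank: Thin-walled steel thinner tank on a 95 mm stand, fixed; axes as valve_face, origin on the counter below the axis, 66 mm in front of valve_face. Adaptor: 45 mm stub, 3 mm chamfer at its free end, 6 mm deep groove 10 to 33 mm from that end, hex collar 46 mm from it. Valve's cross handle 70 mm wide, 43 mm above the axis, 24 mm behind valve_face; tank wall 75 mm behind it, 320 mm wide, top 335 mm up
- spout: Aluminium pour spout with cam coupling, about 0.44 kg, loose, lying level. Origin on its axis midway between the two cam pins; x out of the mouth, z up as it lies (axis 29 mm high). Along x: cup 58 mm outside, 46.6 mm bore, mouth at +22 mm, gasket face at -19.5 mm; octagon 58 mm across flats -32 to -50; tube -50 to -100; end bent down to -127 mm, 26 mm below the axis
- spout_tube (a point): A good place to hold the spout: centre of its 28 mm round tube, on the axis at x = -74 mm in the spout's frame (54.5 mm behind the gasket face); the tube runs along x for 50 mm. Axes as spout
- spout_seat (a point): Centre of the uncompressed face of the rubber gasket deep in the coupling, on the axis; axes as spout. The coupling is home when the adaptor's free end bears on the gasket with the axes in line (0.8 mm radial play; bore and adaptor then overlap by 41 mm). Let go, it stays on the adaptor by itself, the gasket easing it back to no compression. Shutting both arms draws it about 1 mm on
- cam_left (a joint): Brass cam arm on the coupling's +y side; 0 = shut (lying back along the coupling, pointing to the spout's -x, at a hard stop), 1.75 = wide open (standing out sideways). Vertical pin at x = 0, y = +28 mm of the spout. Shut, its bar is 10 mm high about the axis height, lies from y = 31.5 to 39.5 mm and ends 69 mm behind the pin. It swings level, at first freely; its cam bites below about 1.1 rad
- cam_right (a joint): The same cam arm mirrored on the -y side: pin at x = 0, y = -28 mm of the spout; 0 = shut against its stop, 1.75 = wide open. Both start at 1.6 to 1.74. An arm shuts with 1 to 3 N near its tip and stays shut; if the coupling is 4 mm or more short of home the cam strikes the adaptor's lip instead of its groove and jams
- mixing_can: Open steel mixing can, 80 mm wide, 75 mm high, standing under where the spout's end will be; leave alone. Origin at the centre of its underside
- dust_plug: Black plastic plug, 54 mm wide, 26 mm high; leave alone. Origin at the centre of its underside
- tape_roll: Roll of masking tape, 100 mm wide, 24 mm high; leave alone. Origin at the centre of its underside
- sanding_block: Rubber sanding block 70 x 125 x 30 mm; leave alone. Origin at the centre of its underside
- hardener: White plastic bottle, 60 mm wide, 150 mm high; leave alone. Origin at the centre of its underside
- paint_tin: Round paint tin, 98 mm wide, 118 mm high; leave alone. Origin at the centre of its underside
- small_tin: Round tin, 72 mm wide, 75 mm high; leave alone. Origin at the centre of its underside
- gasket (a joint): How far the gasket in the coupling is squeezed, m: 0 = free, 0.004 = bottomed. It yields 1 mm per 8 N of push: 8 to 12 N is a firm push home; beyond 2 mm (16 N) it is crushed
Things that resemble listed ones, but are neither listed nor needed, are in the scene too. Leave any green or turquoise look-alike of the spout alone.

How it is judged:
By the outcome, as a careful person would: the job done as asked, in the order asked, and still so for the second after the job is handed in, with the robot touching nothing.
It also fails if it takes over 72 s, if anything falls off the work surface, if the arm or the gripper's body presses on something with over 40 N, if the wrist force passes 120 N, or if a joint passes its speed limit or range.

## Working session

There is one attempt and no reset: what is moved stays moved. The work goes in short steps, Python scripts to look and compute and a tool call to move; the robot and the scene stay as the last step left them, time stands still between calls to the robot, and variables do not carry over. Pictures are saved under pics/ and viewed, about 8 in all and at most 12, crops included, and the job is handed in when it is done.

Besides the shell and the picture viewer there is one more tool, called after ">>>" as name(argument=value, ...), one argument or row to a line, values as JSON. send_rows: Moves the arm, as the interface text tells. Its arguments: {"type":"object","properties":{"series":{"type":"array"},"newtons":{"type":"number"}},"required":["series"]}

```bash
ls; mkdir -p pics
python3 - <<'E'
from workcell import *
import cv2,numpy as np
s=get_state(); print(s)
for c in ("scene","top","wrist"):
    i=camera_info(c); print(c,i)
a=read_camera("scene"); b=read_camera("top")
cv2.imwrite("pics/scene.png",a); cv2.imwrite("pics/top.png",b)
for c in ("top","scene"):
  for n in ("spout","tank","cam_left","cam_right","mixing_can"):
    for d in silhouettes(c,n): 
        ys,xs=np.nonzero(d["pixels"]); print(c,n,round(d["p"],2),d["box"],xs.mean().round(1),ys.mean().round(1),len(xs))
E
```

```text
pics
{'clock': 0.0, 'joint_pos': array([-1.25559238e+00,  3.14020144e-01,  4.49505025e-02,  1.30360006e+00,
       -9.08257393e-06,  1.43119353e+00]), 'qvel': array([-1.12936051e-03, -8.78443320e-06, -7.08843666e-05, -3.25510081e-04,
       -6.50304096e-04,  2.40935334e-04]), 'tau': array([-7.11296543e-04, -4.80628252e+01,  2.98531562e+01,  1.96856959e-02,
       -1.07660874e-04, -4.21638106e-06]), 'tcp_pos': array([ 0.25239213, -0.51598477,  0.19338607]), 'orientation': array([-9.32683141e-04,  9.74254656e-01,  2.25448417e-01, -8.66600402e-05]), 'wrist_force': array([-0.44445727, -0.09028074,  0.57293703]), 'ft_torque': array([ 0.04910424, -0.06545118,  0.04544082]), 'finger_gap': 0.08541847110570228}
scene {'K': array([[578.92250341,   0.        , 328.89728567],
       [  0.        , 578.92250341, 241.0040984 ],
       [  0.        ,   0.        ,   1.        ]]), 'xyz': array([1.23603522, 0.23018958, 0.84602815]), 'attitude': array([-0.24863525,  0.60555027,  0.69537158, -0.29655985])}
top {'K': array([[452.26236591,   0.        , 324.12760221],
       [  0.        , 452.26236591,
[... 1197 characters left out ...]
5.1 225.6 1393
top mixing_can 0.27 [268.3, 240.1, 7.7, 30.1] 273.3 254.5 120
scene spout 0.78 [159.0, 165.2, 49.9, 50.7] 181.4 190.3 1445
scene spout 0.67 [344.0, 251.2, 105.0, 86.0] 393.4 300.1 2359
scene spout 0.57 [400.7, 158.8, 61.4, 38.8] 427.9 179.4 1447
scene tank 0.71 [0.0, 91.7, 211.9, 258.3] 74.6 206.5 34073
scene cam_left 0.5 [349.5, 305.0, 26.6, 28.1] 359.1 316.5 209
scene cam_left 0.48 [186.9, 184.7, 19.2, 14.3] 196.3 191.0 95
scene cam_right 0.59 [409.9, 164.7, 17.7, 19.1] 414.5 176.7 22
scene cam_right 0.57 [380.1, 249.0, 10.1, 26.6] 384.4 263.6 83
scene cam_right 0.42 [219.5, 349.1, 56.7, 61.5] 247.2 378.6 1753
scene mixing_can 0.78 [255.3, 247.0, 42.1, 53.0] 277.0 271.2 1912
```

Run:
```python
import cv2
b=cv2.imread("pics/top.png");cv2.imwrite("pics/top_v.png",cv2.resize(b,(800,600),interpolation=cv2.INTER_CUBIC))
c=b[160:290,195:315];cv2.imwrite("pics/crop1.png",cv2.resize(c,None,fx=4.6,fy=4.6,interpolation=cv2.INTER_CUBIC))
```

```text
(no output)
```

View pics/top_v.png

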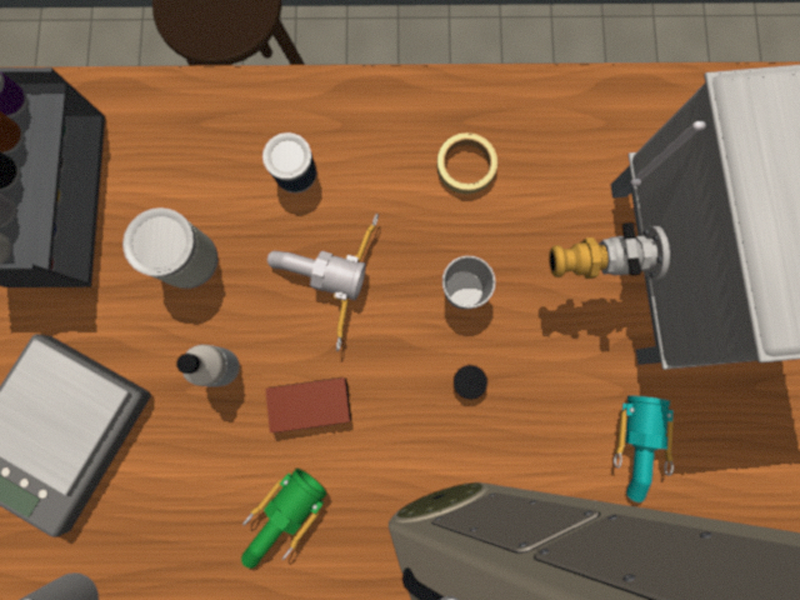

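View pics/crop1.png

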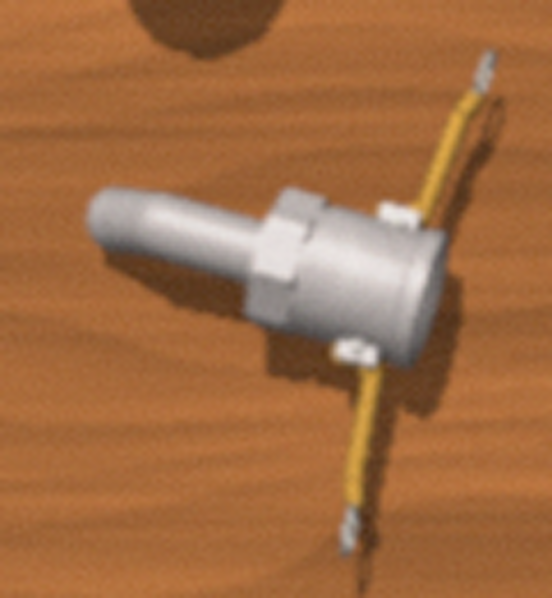

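View pics/scene.png

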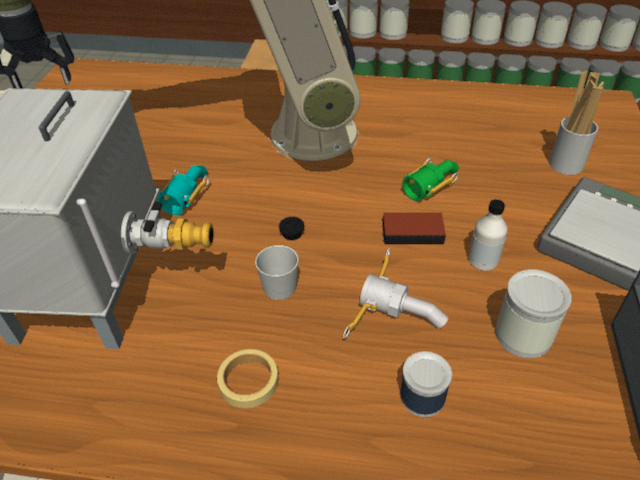

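The silver spout at top-image (263,218) has both arms standing out, and the silver and brass finish matches the listing. The other two are look-alikes: green (228,410) and turquoise (516,351). The adaptor is at about (462,206) in the top view. I'll measure both now.

```bash
cat > h.py <<'E'
from workcell import *
import cv2,numpy as np
from scipy.spatial.transform import Rotation as R
def rot(q): return R.from_quat(np.roll(q,-1))
def ray(info,uv):
    d=np.linalg.inv(info["K"])@np.array([uv[0],uv[1],1.]); return info["xyz"],rot(info["attitude"]).apply(d)
def onz(info,uv,z):
    o,d=ray(info,uv); return o+d*(z-o[2])/d[2]
def proj(info,P):
    p=rot(info["attitude"]).inv().apply(np.atleast_2d(P)-info["xyz"])@info["K"].T; return p[:,:2]/p[:,2:]
def tri(rs):
    A=0;b=0
    for o,d in rs:
        d=d/np.linalg.norm(d);M=np.eye(3)-np.outer(d,d);A=A+M;b=b+M@o
    return np.linalg.solve(A,b)
E
python3 - <<'E'
from h import *
t=camera_info("top");s=camera_info("scene")
# top picture (viewed at 1.25x; crop1: /4.6 + (195,160))
c=lambda x,y:(195+x/4.6,160+y/4.6)
for n,p in dict(tubeend=c(105,218),tubeoct=c(250,243),octmid=c(287,255),mouth=c(425,298),pinL=c(398,213),pinR=c(357,350),tipL=c(486,62),tipR=c(349,540)).items(): print(n,onz(t,p,0.029).round(4))
for n,p in dict(adend=(553/1.25,262/1.25),collar=(598/1.25,257/1.25),valve=(625/1.25,254/1.25),flange=(660/1.25,252/1.25)).items(): print(n,onz(t,p,0.14).round(4))
print("tri end",tri([ray(t,(553/1.25,262/1.25)),ray(s,(210,236))]),"tri collar",tri([ray(t,(600/1.25,257/1.25)),ray(s,(177,234.5))]))
a=cv2.imread("pics/top.png")[180:235,425:545];b=cv2.imread("pics/scene.png")[195:270,115:225]
a=cv2.resize(a,(790,362),interpolation=cv2.INTER_CUBIC);cv2.imwrite("pics/cropA.png",a)
cv2.imwrite("pics/cropB.png",cv2.resize(b,None,fx=7,fy=7,interpolation=cv2.INTER_CUBIC))
E
```

```text
tubeend [0.5661 0.3276 0.029 ]
tubeoct [0.5545 0.2643 0.029 ]
octmid [0.5491 0.2481 0.029 ]
mouth [0.5296 0.1882 0.029 ]
pinL [0.5673 0.2001 0.029 ]
pinR [0.5071 0.2173 0.029 ]
tipL [0.6352 0.1618 0.029 ]
tipR [0.4254 0.2199 0.029 ]
adend [ 0.5336 -0.0919  0.14  ]
collar [ 0.5403 -0.1553  0.14  ]
valve [ 0.5443 -0.1934  0.14  ]
flange [ 0.5468 -0.2427  0.14  ]
tri end [ 0.53489295 -0.09379556  0.13458634] tri collar [ 0.54030909 -0.15609459  0.13683168]
```

View pics/cropA.png

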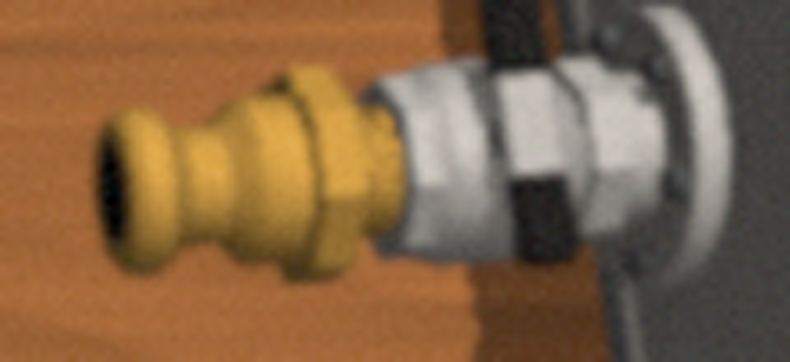

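>>> send_rows(
  series=[18.4,-26.2,-9,0,0,-70,1,18.4,-26.2,-9,0,0,-70,1,18.4,-26.2,-9,0,0,-70,1,18.4,-26.2,-9,0,0,-70,1,18.4,-26.2,-9,0,0,-70,1,18.4,-26.2,-9,0,0,-70,1,18.4,-26.2,-9,0,0,-70,1,18.4,-26.2,-9,0,0,-70,1,18.4,-26.2,-9,0,0,-70,1,18.4,-26.2,-9,0,0,-70,1],
  newtons=60,
)

```text
clock: 1.43
tcp_pos: [0.3034, -0.1985, 0.2858]
orientation: [0.002, 0.665, 0.747, -0.0]
wrist_force: [0.2, -0.5, -0.7]
finger_gap: 0.0853
```

```bash
cat >> h.py <<'E'
def go(pos,yaw,q=None,p=None):
    """shift cm / turn deg in tool axes from the present pose to pos, tool down with tool-x at yaw (deg)"""
    s=get_state(); r=rot(s["orientation"] if q is None else q); p=s["tcp_pos"] if p is None else p
    T=R.from_euler('z',yaw,degrees=True)*R.from_quat([1,0,0,0])
    print("shift",(r.inv().apply(np.array(pos)-p)*100).round(2),"turn",np.degrees((r.inv()*T).as_rotvec()).round(2))
def st():
    s=get_state(); r=rot(s["orientation"]); x=r.apply([1,0,0])
    print("t",round(s["clock"],2),"tcp",s["tcp_pos"].round(4),"yaw",np.degrees(np.arctan2(x[1],x[0])).round(2),"zax",r.apply([0,0,1]).round(4),"F",s["wrist_force"].round(2),"M",s["ft_torque"].round(2),"gap",round(s["finger_gap"],4),"q",s["joint_pos"].round(2))
E
python3 -c "
from h import *
st(); go([.42,.1,.28],160); print(grip_point_offset)
t=camera_info('top')
for p in [(706,76),(760,360)]: print(onz(t,(p[0]/1.25,p[1]/1.25),.335))"
```

```text
t 1.43 tcp [ 0.3034 -0.1985  0.2858] yaw 96.67 zax [ 0.0025 -0.0025 -1.    ] F [ 0.25 -0.52 -0.71] M [-0.06  0.01  0.03] gap 0.0853 q [-0.8  -0.12 -0.22  1.47  0.    0.65]
shift [28.3  15.04  0.53] turn [ 2.000e-02  2.100e-01 -6.333e+01]
0.0187
[ 0.69947609 -0.21896664  0.335     ]
[ 0.38706107 -0.24523859  0.335     ]
```

>>> send_rows(
  series=[28.3,15,0.5,0,0,-70,1,28.3,15,0.5,0,0,-70,1,28.3,15,0.5,0,0,-70,1,28.3,15,0.5,0,0,-70,1,28.3,15,0.5,0,0,-70,1,28.3,15,0.5,0,0,-70,1,28.3,15,0.5,0,0,-70,1,28.3,15,0.5,0,0,-70,1,28.3,15,0.5,0,0,-70,1,28.3,15,0.5,0,0,-70,1],
)

```text
clock: 2.27
tcp_pos: [0.4223, 0.0988, 0.279]
orientation: [-0.0, 0.116, 0.993, -0.0]
wrist_force: [-0.2, -0.7, -0.4]
finger_gap: 0.0852
```

```bash
python3 -c "
from h import *
st(); go([.557,.28,.21],-106.3)"
```

```text
t 2.27 tcp [0.4223 0.0988 0.279 ] yaw 166.65 zax [-3.e-04 -1.e-04 -1.e+00] F [-0.25 -0.67 -0.42] M [ 0.03  0.01 -0.  ] gap 0.0852 q [ 0.04  0.03 -0.1   1.45 -0.    0.28]
shift [-8.92 20.74  6.9 ] turn [ 0.000e+00 -2.000e-02 -8.705e+01]
```

>>> send_rows(
  series=[-8.9,20.7,2,0,0,-87,1,-8.9,20.7,2,0,0,-87,1,-8.9,20.7,2,0,0,-87,1,-8.9,20.7,2,0,0,-87,1,-8.9,20.7,2,0,0,-87,1,-8.9,20.7,2,0,0,-87,1,-8.9,20.7,2,0,0,-87,1,-8.9,20.7,2,0,0,-87,1,-8.9,20.7,2,0,0,-87,1,-8.9,20.7,2,0,0,-87,1],
)

```text
clock: 3.1
tcp_pos: [0.5584, 0.2766, 0.2589]
orientation: [-0.0, -0.485, 0.874, -0.0]
wrist_force: [0.4, -0.6, -0.1]
finger_gap: 0.0854
```

```bash
python3 -c "
from h import *
st(); go([.557,.28,.21],-106.3)"
```

```text
t 3.1 tcp [0.5584 0.2766 0.2589] yaw -121.94 zax [-5.e-04 -3.e-04 -1.e+00] F [ 0.43 -0.56 -0.12] M [ 0.02 -0.07 -0.01] gap 0.0854 q [ 0.33  0.41  0.34  1.5  -0.   -0.68]
shift [-0.21  0.29  4.89] turn [  0.02  -0.03 -15.64]
```

>>> send_rows(
  series=[-0.2,0.3,4.9,0,0,-15.6,1,-0.2,0.3,4.9,0,0,-15.6,1,-0.2,0.3,4.9,0,0,-15.6,1,-0.2,0.3,4.9,0,0,-15.6,1,-0.2,0.3,4.9,0,0,-15.6,1],
)

```text
clock: 3.52
tcp_pos: [0.5579, 0.2799, 0.2119]
orientation: [0.001, -0.596, 0.803, -0.0]
wrist_force: [0.2, 0.1, 1.5]
finger_gap: 0.0853
```

Run:
```python
from h import *
st(); i=camera_info("wrist"); print(i)
a=read_camera("wrist"); cv2.imwrite("pics/w1.png",a)
for n in ("spout","cam_left","cam_right"):
    for d in silhouettes("wrist",n):print(n,d["p"],d["box"])
# project model
P=np.array([[.557,.28,.029]]);print(proj(i,P))
```

```text
t 3.52 tcp [0.5579 0.2799 0.2119] yaw -106.89 zax [ 2.6e-03  7.0e-04 -1.0e+00] F [0.17 0.14 1.46] M [ 0.01 -0.02  0.03] gap 0.0853 q [ 0.34  0.41  0.22  1.39 -0.   -0.94]
{'K': array([[424.89939221,   0.        , 318.22611981],
       [  0.        , 424.89939221, 235.94378945],
       [  0.        ,   0.        ,   1.        ]]), 'xyz': array([0.53727861, 0.21101915, 0.39057583]), 'attitude': array([0.02217623, 0.14513568, 0.97896661, 0.14166238])}
spout 0.78 [171.4, 72.1, 290.1, 186.1]
cam_left 0.89 [174.3, 81.8, 106.8, 37.7]
cam_left 0.58 [176.6, 72.5, 283.2, 185.5]
cam_left 0.52 [496.1, 12.5, 133.8, 175.3]
cam_right 0.56 [353.9, 79.2, 111.8, 43.8]
[[320.53608018 196.78368747]]
```

View pics/w1.png

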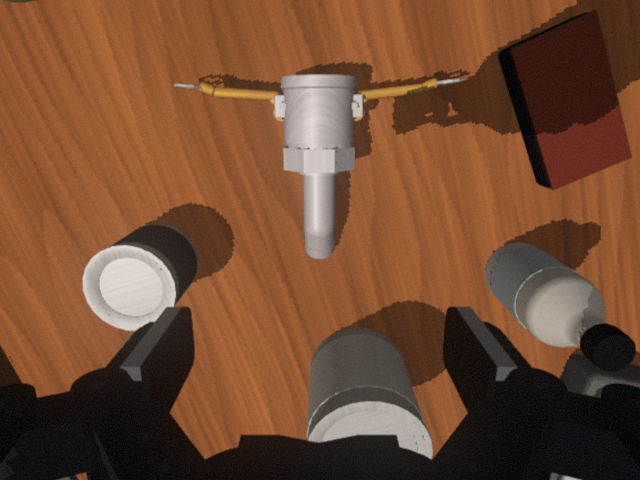

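Run:
```python
from h import *
i=camera_info("wrist"); s=get_state(); r=rot(s["orientation"])
f=lambda u,v,z:onz(i,(u,v),z)
A=f(318.5,105,.033);B=f(319.7,200,.029);C=f(318,90,.029);D=f(319.3,172,.029)
print("pinmid",A,"tube",B,"mouthish",C,"octback",D)
d=(A-B)[:2];d/=np.linalg.norm(d);print("dir",d,np.degrees(np.arctan2(d[1],d[0])))
print("tube pt from pins",A[:2]-.074*d, "small tin",f(130,287,.075),"paint",f(372,440,.118),"hard",f(608,345,.15))
g=np.r_[A[:2]-.074*d,.029]
# reproject model check
m=lambda x,y,z:proj(i,[*(A[:2]+d*x+np.array([-d[1],d[0]])*y),.029+z])[0].round(1)
for n,p in dict(mouthtop=(.022,0,.029),cupL=(.022,.029,0),cupR=(.022,-.029,0),octback=(-.05,0,.029),tubeL=(-.074,.014,0),tubeR=(-.074,-.014,0),end=(-.127,0,-.02)).items(): print(n,m(*p))
```

```text
pinmid [0.53683804 0.20696737 0.033     ] tube [0.55852534 0.28246513 0.029     ] mouthish [0.53388476 0.1957528  0.029     ] octback [0.55188349 0.25919357 0.029     ]
dir [-0.27609216 -0.96113117] -106.02711056405212
tube pt from pins [0.55726886 0.27809107] small tin [0.72233425 0.29753007 0.075     ] paint [0.56907873 0.45886974 0.118     ] hard [0.40250538 0.40162049 0.15      ]
mouthtop [318.   73.2]
cupL [281.8  76.8]
cupR [354.5  75.7]
octback [319.3 171.6]
tubeL [303.4 195. ]
tubeR [335.9 194.6]
end [320.3 246.2]
```

```bash
python3 -c "
from h import *
st(); go([.5573,.2781,.010],-106.03)"
```

```text
t 3.72 tcp [0.5578 0.2798 0.2118] yaw -106.8 zax [ 2.7e-03  8.0e-04 -1.0e+00] F [ 0.27 -0.06  0.49] M [ 0.01  0.01 -0.02] gap 0.0857 q [ 0.34  0.41  0.22  1.38 -0.   -0.94]
shift [ 0.21  0.05 20.18] turn [-0.13  0.09 -0.77]
```

>>> send_rows(
  series=[0.2,0.05,3.5,-0.1,0.1,-0.8,1,0.2,0.05,7,-0.1,0.1,-0.8,1,0.2,0.05,10,-0.1,0.1,-0.8,1,0.2,0.05,13,-0.1,0.1,-0.8,1,0.2,0.05,15.5,-0.1,0.1,-0.8,1,0.2,0.05,17.5,-0.1,0.1,-0.8,1,0.2,0.05,19,-0.1,0.1,-0.8,1,0.2,0.05,19.8,-0.1,0.1,-0.8,1,0.2,0.05,20.2,-0.1,0.1,-0.8,1,0.2,0.05,20.2,-0.1,0.1,-0.8,1],
)

```text
clock: 4.55
tcp_pos: [0.5559, 0.2778, 0.0082]
orientation: [-0.001, -0.602, 0.798, 0.0]
wrist_force: [-0.6, -0.3, -0.4]
finger_gap: 0.0853
```

```bash
python3 -c "
from h import *
st(); go([.5573,.2781,.010],-106.03)"
```

```text
t 4.55 tcp [0.5559 0.2778 0.0082] yaw -105.95 zax [-0.0024 -0.0014 -1.    ] F [-0.63 -0.31 -0.43] M [-0.01 -0.01 -0.  ] gap 0.0853 q [ 0.33  0.51 -0.12  0.94 -0.   -0.96]
shift [-0.07 -0.12 -0.19] turn [ 0.11 -0.11  0.08]
```

>>> send_rows(
  series=[0,-0.1,-0.1,0.1,-0.1,0,0.7,0,-0.1,-0.1,0.1,-0.1,0,0.4,0,-0.1,-0.1,0.1,-0.1,0,0.25,0,-0.1,-0.1,0.1,-0.1,0,0,0,-0.1,-0.1,0.1,-0.1,0,0,0,-0.1,-0.1,0.1,-0.1,0,0,0,-0.1,-0.1,0.1,-0.1,0,0,0,-0.1,-0.1,0.1,-0.1,0,0],
  newtons=70,
)

```text
clock: 5.22
tcp_pos: [0.5568, 0.2775, 0.0093]
orientation: [-0.0, -0.602, 0.798, -0.0]
wrist_force: [0.2, -0.5, -0.2]
finger_gap: -0.0003
```

```bash
python3 -c "
from h import *
st()"
```

```text
t 5.22 tcp [0.5568 0.2775 0.0093] yaw -105.93 zax [-0.e+00 -1.e-04 -1.e+00] F [ 0.25 -0.49 -0.21] M [ 0.   -0.03 -0.03] gap -0.0003 q [ 0.33  0.51 -0.12  0.94 -0.   -0.96]
```

The fingers shut fully, so the grasp missed. I'll look at the wrist picture.

Run:
```python
from h import *
st(); i=camera_info("wrist")
a=read_camera("wrist"); b=read_camera("scene"); i2=camera_info("scene")
c=cv2.resize(b[180:380,280:520],(480,400),interpolation=cv2.INTER_CUBIC)
o=np.zeros((480,800,3),np.uint8);o[:,:400]=a[:,120:520];o[:400,400:]=c[:,40:440]
cv2.imwrite("pics/w2.png",o)
print(proj(i,[[.5573,.2781,.029],[.5368,.2070,.033],get_state()["tcp_pos"]]),i["xyz"])
```

```text
t 5.22 tcp [0.5568 0.2775 0.0093] yaw -105.93 zax [-0.e+00 -1.e-04 -1.e+00] F [ 0.25 -0.49 -0.21] M [ 0.   -0.03 -0.03] gap -0.0003 q [ 0.33  0.51 -0.12  0.94 -0.   -0.96]
[[319.13452368 295.94552985]
 [319.90460498 105.80121697]
 [319.86335868 276.23083058]] [0.53780861 0.20848242 0.18808814]
```

View pics/w2.png

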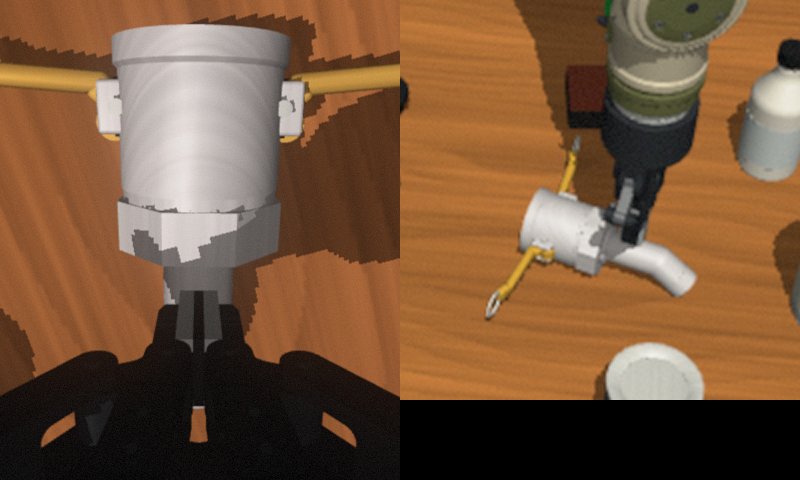

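Run:
```python
from h import *
i=camera_info("wrist"); s=get_state(); r=rot(s["orientation"]); 
for n,p in dict(openL=(.011,-.0425,-.013),openR=(.011,.0425,-.013),openR45=(.011,.0425,-.045),shutL=(.011,-.01,0),shutR=(.011,.01,0),shut30=(.011,.01,-.03),shutc=(0,.01,0)).items():
    print(n,proj(i,s["tcp_pos"]+r.apply(p))[0].round(1))
print("tilt",rot(i["attitude"]).apply([0,0,1]))
a=cv2.imread("pics/w1.png");b=read_camera("wrist");cv2.imwrite("pics/w3.png",b)
o=np.zeros((600,800,3),np.uint8)
o[:,:400]=cv2.resize(b[240:390,270:370],(400,600),interpolation=cv2.INTER_CUBIC)
sc=read_camera("scene");i2=camera_info("scene")
print(proj(i2,[s["tcp_pos"],s["tcp_pos"]+[0,0,.034],[.5573,.2781,.029],[.5573,.2781,.043]]).round(1))
o[:600,400:]=cv2.resize(sc[255:345,370:430],(400,600),interpolation=cv2.INTER_CUBIC)
cv2.imwrite("pics/w3v.png",o)
```

```text
openL [217.5 263.3]
openR [422.5 263.3]
openR45 [444.5 295.5]
shutL [297.3 253.2]
shutR [342.4 253.2]
shut30 [346.7 278.9]
shutc [342.  276.3]
tilt [ 0.07746911  0.27145488 -0.9593283 ]
[[413.7 311.8]
 [415.4 299.8]
 [414.9 305.1]
 [415.7 300.2]]
```

View pics/w3v.png

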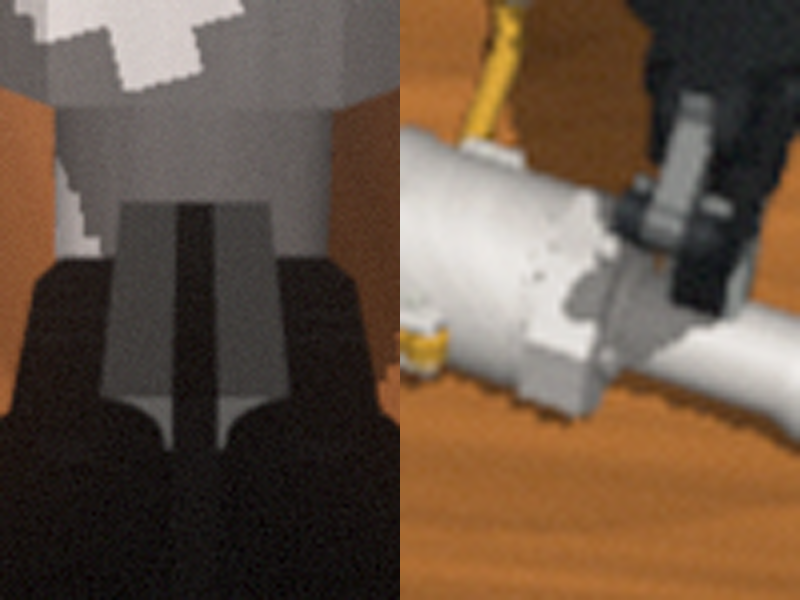

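Run:
```python
from h import *
i=camera_info("wrist"); s=get_state(); r=rot(s["orientation"]);i2=camera_info("scene") 
for x in (.0,.011,.038,.0425):
  print(x,[(z,*proj(i,s["tcp_pos"]+r.apply((x,.0425,-z)))[0].round(0)) for z in (.013,.03,.04,.05,.06,.073,.09,.1,.11,.12)])
for z in (0,.03,.035,.04,.045,.05): print(z,proj(i2,s["tcp_pos"]+r.apply((0,-.012,-z)))[0].round(1))
```

```text
0.0 [(0.013, np.float64(421.0), np.float64(288.0)), (0.03, np.float64(431.0), np.float64(306.0)), (0.04, np.float64(438.0), np.float64(318.0)), (0.05, np.float64(446.0), np.float64(332.0)), (0.06, np.float64(455.0), np.float64(347.0)), (0.073, np.float64(469.0), np.float64(372.0)), (0.09, np.float64(492.0), np.float64(412.0)), (0.1, np.float64(510.0), np.float64(442.0)), (0.11, np.float64(531.0), np.float64(479.0)), (0.12, np.float64(558.0), np.float64(525.0))]
0.011 [(0.013, np.float64(422.0), np.float64(263.0)), (0.03, np.float64(433.0), np.float64(279.0)), (0.04, np.float64(440.0), np.float64(290.0)), (0.05, np.float64(449.0), np.float64(302.0)), (0.06, np.float64(458.0), np.float64(316.0)), (0.073, np.float64(473.0), np.float64(337.0)), (0.09, np.float64(498.0), np.float64(373.0)), (0.1, np.float64(516.0), np.float64(401.0)), (0.11, np.float64(539.0), np.float64(434.0)), (0.12, np.float64(568.0), np.float64(476.0))]
0.038 [(0.013, np.float64(427.0), np.float64(199.0)), (0.03, np.float64(439.0), np.float64(209.0)), (0.04, np.float64(447.0), np.float64(215.0)), (0.05, np.float64(45
[... 183 characters left out ...]
34.0), np.float64(286.0)), (0.11, np.float64(561.0), np.float64(308.0)), (0.12, np.float64(597.0), np.float64(337.0))]
0.0425 [(0.013, np.float64(428.0), np.float64(188.0)), (0.03, np.float64(440.0), np.float64(196.0)), (0.04, np.float64(448.0), np.float64(202.0)), (0.05, np.float64(458.0), np.float64(209.0)), (0.06, np.float64(469.0), np.float64(216.0)), (0.073, np.float64(486.0), np.float64(228.0)), (0.09, np.float64(515.0), np.float64(249.0)), (0.1, np.float64(537.0), np.float64(265.0)), (0.11, np.float64(566.0), np.float64(285.0)), (0.12, np.float64(602.0), np.float64(310.0))]
0 [411.6 316.5]
0.03 [413.  306.1]
0.035 [413.3 304.3]
0.04 [413.5 302.5]
0.045 [413.8 300.7]
0.05 [414.1 298.8]
```

The picture shows the shut fingertips hovering just above the tube. Both the wrist and scene views put the real tips about 40 mm short of the reported TCP, and the spout hasn't moved. I'll use that as a tool-length correction: open, then go 40 mm lower while watching the force.

>>> send_rows(
  series=[0,0,-0.5,0,0,0,1,0,0,-0.5,0,0,0,1,0,0,-0.5,0,0,0,1,0,0,-0.5,0,0,0,1,0,0,-0.5,0,0,0,1,0,0,0.5,0,0,0,1,0,0,1.2,0,0,0,1,0,0,2,0,0,0,1,0,0,2.5,0,0,0,1,0,0,2.5,0,0,0,1],
)

```text
clock: 6.25
tcp_pos: [0.5553, 0.277, -0.018]
orientation: [-0.002, -0.602, 0.798, 0.0]
wrist_force: [0.4, 1.2, -0.1]
finger_gap: 0.0858
```

```bash
python3 -c "
from h import *
st(); go([.5573,.2781,-.030],-106.03)"
```

```text
t 6.25 tcp [ 0.5553  0.277  -0.018 ] yaw -105.93 zax [-0.0033 -0.0012 -1.    ] F [ 0.36  1.21 -0.08] M [-0.01  0.01  0.  ] gap 0.0858 q [ 0.33  0.54 -0.15  0.88 -0.   -0.96]
shift [-0.17 -0.17  1.2 ] turn [ 0.16 -0.12  0.1 ]
```

>>> send_rows(
  series=[-0.1,-0.1,0.6,0.1,-0.1,0,1,-0.1,-0.1,1.1,0.1,-0.1,0,1,-0.1,-0.1,1.1,0.1,-0.1,0,0.7,-0.1,-0.1,1.1,0.1,-0.1,0,0.4,-0.1,-0.1,1.1,0.1,-0.1,0,0,-0.1,-0.1,1.1,0.1,-0.1,0,0,-0.1,-0.1,1.1,0.1,-0.1,0,0,-0.1,-0.1,1.1,0.1,-0.1,0,0,-0.1,-0.1,1.1,0.1,-0.1,0,0],
  newtons=70,
)

```text
clock: 7.0
tcp_pos: [0.5582, 0.2784, -0.0261]
orientation: [0.002, -0.602, 0.798, -0.0]
wrist_force: [-1.7, -0.3, 4.0]
finger_gap: 0.0257
```

```bash
python3 -c "
from h import *
st()"
```

```text
t 7.0 tcp [ 0.5582  0.2784 -0.0261] yaw -105.92 zax [ 0.0028  0.0014 -1.    ] F [-1.68 -0.3   4.  ] M [-0.07  0.26  0.01] gap 0.0257 q [ 0.33  0.55 -0.16  0.86  0.   -0.96]
```

Gap 25.7 mm on a 28 mm tube with an upward reaction means the pads hold it above centre. I'll regrip about 9 mm lower.

>>> send_rows(
  series=[0,0,0,0,0,0,0.6,0,0,0,0,0,0,0.6,0,0,0.4,0,0,0,0.6,0,0,0.9,0,0,0,0.6,0,0,0.9,0,0,0,0.6,0,0,0.9,0,0,0,0,0,0,0.9,0,0,0,0,0,0,0.9,0,0,0,0,0,0,0.9,0,0,0,0,0,0,0.9,0,0,0,0],
)

```text
clock: 7.83
tcp_pos: [0.5579, 0.2782, -0.0358]
orientation: [0.001, -0.602, 0.798, -0.0]
wrist_force: [-0.9, 0.0, -0.8]
finger_gap: 0.0264
```

```bash
python3 -c "
from h import *
st()"
```

```text
t 7.83 tcp [ 0.5579  0.2782 -0.0358] yaw -105.92 zax [ 0.0019  0.001  -1.    ] F [-0.94  0.05 -0.82] M [-0.06  0.04 -0.05] gap 0.0264 q [ 0.33  0.56 -0.17  0.84  0.   -0.96]
```

>>> send_rows(
  series=[0,0,-0.5,0,0,0,0,0,0,-1.5,0,0,0,0,0,0,-3,0,0,0,0,0,0,-5,0,0,0,0,0,0,-7,0,0,0,0,0,0,-9,0,0,0,0,0,0,-10.5,0,0,0,0,0,0,-11.5,0,0,0,0,0,0,-12,0,0,0,0,0,0,-12,0,0,0,0],
)

```text
clock: 8.67
tcp_pos: [0.5585, 0.2784, 0.0856]
orientation: [0.002, -0.602, 0.798, -0.0]
wrist_force: [-0.2, -0.4, -3.7]
finger_gap: 0.0266
```

```bash
python3 -c "
from h import *
st(); go([.521,.062,.085],-85.2)"
```

```text
t 8.67 tcp [0.5585 0.2784 0.0856] yaw -105.92 zax [ 0.0041  0.0019 -1.    ] F [-0.18 -0.41 -3.72] M [ 0.23 -0.09 -0.02] gap 0.0266 q [ 0.33  0.45 -0.02  1.1   0.   -0.96]
shift [ 2.184e+01 -2.330e+00  1.000e-02] turn [ -0.23   0.13 -20.72]
```

>>> send_rows(
  series=[1,-0.1,0,0,0,-2,0,3,-0.3,0,0,0,-5,0,6,-0.6,0,0,0,-8,0,9,-1,0,0,0,-11,0,12,-1.3,0,0,0,-14,0,15,-1.6,0,0,0,-17,0,18,-1.9,0,0,0,-19,0,20.3,-2.2,0,0,0,-20.3,0,21.5,-2.3,0,-0.1,0.1,-20.7,0,21.8,-2.3,0,-0.1,0.1,-20.7,0],
)

```text
clock: 9.5
tcp_pos: [0.5185, 0.0601, 0.0827]
orientation: [0.001, 0.735, -0.678, -0.001]
wrist_force: [0.8, 1.3, -3.6]
finger_gap: 0.0265
```

Run:
```python
from h import *
st(); i=camera_info("wrist"); a=read_camera("wrist"); st()
cv2.imwrite("pics/w4.png",a); print(i["xyz"],i["attitude"])
s=get_state(); d=np.array([.084,-.9965,0]);e=np.array([.534,-.093,.14])
print("adend pred",proj(i,[e,e+d*.01,e+d*.033,e+d*.046]).round(1))
r=rot(s["orientation"]);g=s["tcp_pos"]+[0,0,.0648];x=r.apply([1,0,0]);y=r.apply([0,1,0])
print("mouth pred",proj(i,[g+x*.096+y*.029,g+x*.096-y*.029,g+x*.096+[0,0,.029]]).round(1))
```

```text
t 9.5 tcp [0.5185 0.0601 0.0827] yaw -85.39 zax [-2.7e-03 -8.0e-04 -1.0e+00] F [ 0.82  1.29 -3.61] M [ 0.26 -0.01  0.04] gap 0.0265 q [-0.04  0.28 -0.29  1.01 -0.   -1.69]
t 9.55 tcp [0.5188 0.0608 0.0828] yaw -85.37 zax [-2.3e-03 -4.0e-04 -1.0e+00] F [-0.13  0.78 -4.88] M [ 0.25  0.06 -0.01] gap 0.0265 q [-0.04  0.28 -0.29  1.01 -0.   -1.69]
[ 0.52551942 -0.01138455  0.26153455] [-0.00700799 -0.03970015  0.98902009  0.1421761 ]
adend pred [[ 308.3 -277.4]
 [ 307.8 -338.3]
 [ 306.6 -493.9]
 [ 305.8 -593. ]]
mouth pred [[440.8   9.6]
 [200.7   9.6]
 [322.1 -28.2]]
```

View pics/w4.png

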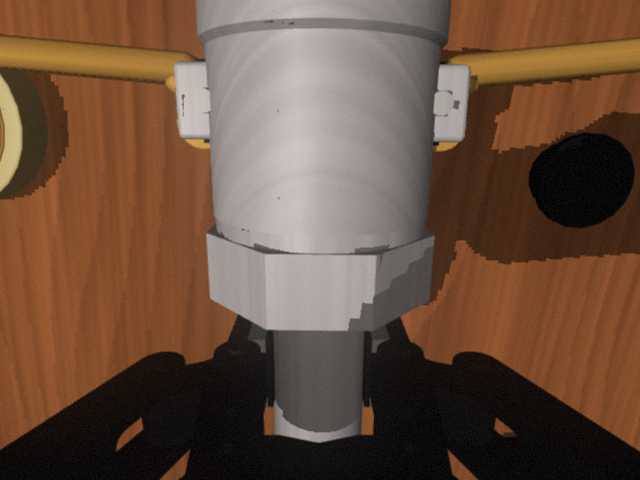

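The wrist view shows the spout held straight: mouth centre at column 324, octagon 320, tube 318. I'll check its collinearity with the adaptor in the top and scene views.

Run:
```python
from h import *
t=camera_info("top");s=camera_info("scene");i=camera_info("wrist");S=get_state()
r=rot(S["orientation"]);g=S["tcp_pos"]+[0,0,.0648]
print("wrist axis pred",proj(i,[g+r.apply([k,0,0]) for k in (0.0,.03,.074,.096)]).round(1))
a=read_camera("top");b=read_camera("scene");cv2.imwrite("pics/t5.png",a);cv2.imwrite("pics/s5.png",b)
pt=proj(t,[g,g+r.apply([.096,0,0]),[.534,-.093,.14]]);ps=proj(s,[g,g+r.apply([.096,0,0]),[.534,-.093,.14]]);print(pt.round(1),ps.round(1))
A=cv2.resize(a[170:245,350:510],(800,375),interpolation=cv2.INTER_CUBIC)
cx,cy=160,205
B=b[195:265,165:365];B=cv2.resize(B,(800,280)[:2],interpolation=cv2.INTER_CUBIC)[:225]
cv2.imwrite("pics/c5.png",np.vstack([A,B]))
```

```text
wrist axis pred [[321.2 356.4]
 [321.4 264. ]
 [321.7 102.2]
 [322.    6.7]]
[[355.6 217.7]
 [410.8 212.9]
 [443.  209.4]] [[297.  232.3]
 [242.8 230.4]
 [210.3 233.5]]
```

View pics/c5.png

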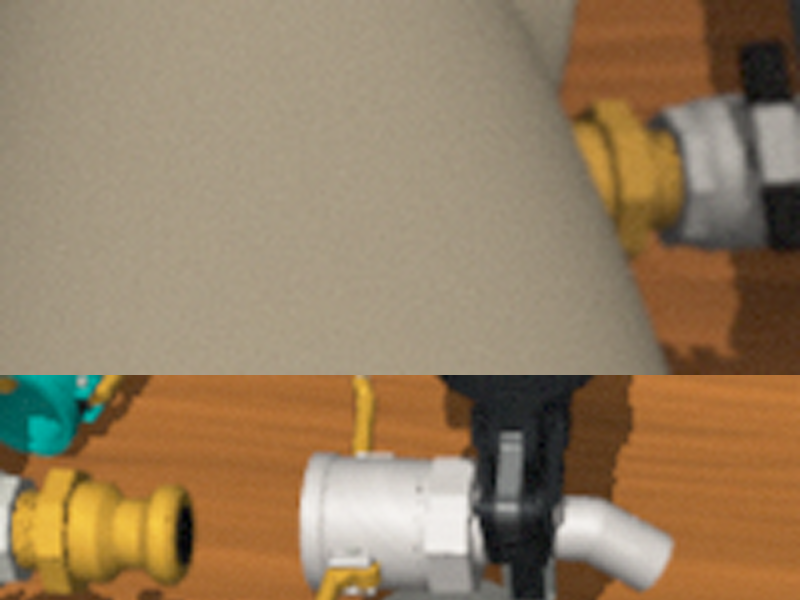

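Run:
```python
from h import *
t=camera_info("top")
p=[onz(t,q,.14) for q in [(445.5,208.7),(473.6,206.1)]];print(p);d=p[1]-p[0];print(np.degrees(np.arctan2(d[1],d[0])))
d=np.array([.084,-.9965]);e=np.array([.534,-.093])
T=e-d*(.096+.015); st(); go([*T,.0752],-85.2)
```

```text
[array([ 0.53518319, -0.09743202,  0.14      ]), array([ 0.5394495 , -0.14686326,  0.14      ])]
-85.06715227409215
t 9.65 tcp [0.5196 0.0625 0.0832] yaw -85.25 zax [-1.1e-03  2.0e-04 -1.0e+00] F [ 0.49 -0.43 -4.54] M [ 0.27  0.07 -0.01] gap 0.0264 q [-0.03  0.28 -0.29  1.01  0.   -1.69]
shift [ 4.51 -0.14  0.8 ] turn [ 0.06  0.02 -0.05]
```

>>> send_rows(
  series=[0,-0.1,0.4,0,0,0,0,0.5,-0.2,0.8,0,0,0,0,1.3,-0.2,0.8,0,0,0,0,2.2,-0.2,0.8,0,0,0,0,3,-0.2,0.8,0,0,0,0,3.7,-0.2,0.8,0,0,0,0,4.2,-0.2,0.8,0,0,0,0,4.5,-0.2,0.8,0,0,0,0,4.5,-0.2,0.8,0,0,0,0,4.5,-0.2,0.8,0,0,0,0],
)

```text
clock: 10.48
tcp_pos: [0.5259, 0.0172, 0.0761]
orientation: [-0.0, 0.736, -0.677, 0.0]
wrist_force: [-0.1, 0.0, -4.3]
finger_gap: 0.0262
```

Run:
```python
from h import *
st(); s=camera_info("scene");S=get_state();b=read_camera("scene");cv2.imwrite("pics/s6.png",b)
r=rot(S["orientation"]);g=S["tcp_pos"]+[0,0,.0648];m=g+r.apply([.096,0,0])
print("mouth",m,"lat to line",(m[0]-.5348)-(-.093-m[1])*.086)
print(proj(s,[g,m,[.5348,-.093,.14]]).round(1))
B=cv2.resize(b[195:270,125:275],(800,400),interpolation=cv2.INTER_CUBIC);cv2.imwrite("pics/c6.png",B)
```

```text
t 10.48 tcp [0.5259 0.0172 0.0761] yaw -85.26 zax [ 4.e-04 -2.e-04 -1.e+00] F [-0.05  0.03 -4.32] M [ 0.22 -0.03 -0.02] gap 0.0262 q [-0.12  0.29 -0.29  0.99 -0.   -1.77]
mouth [ 0.5338213  -0.07842753  0.14087539] lat to line 0.0002745359427314723
[[272.2 235.6]
 [218.2 233.8]
 [210.2 233.8]]
```

View pics/c6.png

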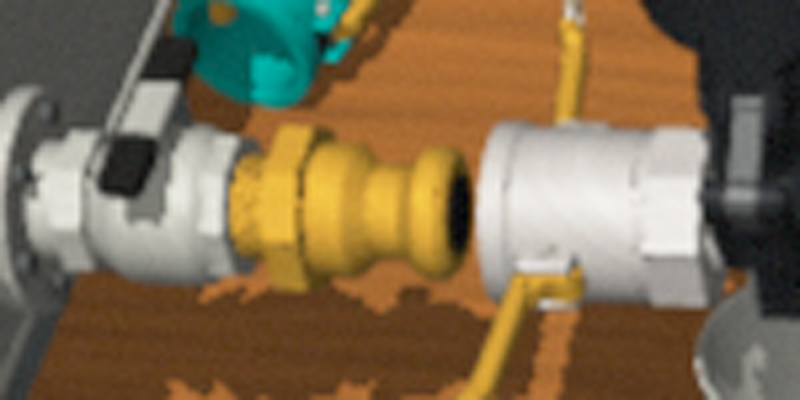

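The views agree: the spout axis is level with the adaptor to about 0.9 mm (high), with roughly 12 mm to go to the lip. I'll drop it 1 mm and start the entry slowly.

>>> send_rows(
  series=[0,0,0.1,0,0,0,0,0.4,0,0.1,0,0,0,0,0.8,0,0.1,0,0,0,0,1.0,0,0.1,0,0,0,0,1.2,0,0.1,0,0,0,0,1.4,0,0.1,0,0,0,0,1.6,0,0.1,0,0,0,0,1.8,0,0.1,0,0,0,0,2.0,0,0.1,0,0,0,0,2.0,0,0.1,0,0,0,0],
)

```text
clock: 11.37
tcp_pos: [0.5286, -0.0029, 0.0754]
orientation: [-0.0, 0.736, -0.677, 0.001]
wrist_force: [2.4, 1.5, -1.9]
finger_gap: 0.0263
```

```bash
python3 -c "
from h import *
st()"
```

```text
t 11.37 tcp [ 0.5286 -0.0029  0.0754] yaw -85.22 zax [ 0.0023 -0.001  -1.    ] F [ 2.41  1.52 -1.9 ] M [ 0.33 -0.39  0.2 ] gap 0.0263 q [-0.16  0.29 -0.29  0.99 -0.   -1.81]
```

>>> send_rows(
  series=[0,-0.1,-0.1,0,0,0,0,0,-0.1,-0.1,0,0,0,0,0.2,-0.1,-0.1,0,0,0,0,0.4,-0.1,-0.1,0,0,0,0,0.6,-0.1,-0.1,0,0,0,0,0.8,-0.1,-0.1,0,0,0,0,1.0,-0.1,-0.1,0,0,0,0,1.0,-0.1,-0.1,0,0,0,0],
)

```text
clock: 12.03
tcp_pos: [0.5295, -0.0129, 0.076]
orientation: [0.0, 0.736, -0.677, 0.0]
wrist_force: [1.8, -0.7, -4.2]
finger_gap: 0.0265
```

```bash
python3 -c "
from h import *
st()"
```

```text
t 12.03 tcp [ 0.5295 -0.0129  0.076 ] yaw -85.25 zax [ 5.e-04 -9.e-04 -1.e+00] F [ 1.85 -0.69 -4.18] M [ 0.17 -0.37  0.22] gap 0.0265 q [-0.18  0.29 -0.28  1.   -0.   -1.83]
```

>>> send_rows(
  series=[0,-0.06,0,0,0,0,0,0.2,-0.06,0,0,0,0,0,0.4,-0.06,0,0,0,0,0,0.6,-0.06,0,0,0,0,0,0.8,-0.06,0,0,0,0,0,1.0,-0.06,0,0,0,0,0,1.2,-0.06,0,0,0,0,0,1.2,-0.06,0,0,0,0,0],
)

```text
clock: 12.7
tcp_pos: [0.5308, -0.0247, 0.0759]
orientation: [0.0, 0.736, -0.677, 0.0]
wrist_force: [-0.3, 0.0, -4.1]
finger_gap: 0.0267
```

```bash
python3 -c "
from h import *
st()"
```

```text
t 12.7 tcp [ 0.5308 -0.0247  0.0759] yaw -85.26 zax [-1.e-04 -7.e-04 -1.e+00] F [-0.35  0.   -4.13] M [0.24 0.01 0.04] gap 0.0267 q [-0.2   0.3  -0.28  1.   -0.   -1.85]
```

>>> send_rows(
  series=[0.2,0,0,0,0,0,0,0.4,0,0,0,0,0,0,0.6,0,0,0,0,0,0,0.7,0,0,0,0,0,0,0.8,0,0,0,0,0,0,0.9,0,0,0,0,0,0,1.0,0,0,0,0,0,0,1.0,0,0,0,0,0,0],
)

```text
clock: 13.37
tcp_pos: [0.5318, -0.0344, 0.076]
orientation: [0.0, 0.736, -0.677, 0.0]
wrist_force: [0.2, -0.5, -4.4]
finger_gap: 0.0266
```

```bash
python3 -c "
from h import *
st()"
```

```text
t 13.37 tcp [ 0.5318 -0.0344  0.076 ] yaw -85.23 zax [ 3.e-04 -6.e-04 -1.e+00] F [ 0.21 -0.48 -4.39] M [ 0.16 -0.05  0.01] gap 0.0266 q [-0.21  0.3  -0.27  1.   -0.   -1.87]
```

>>> send_rows(
  series=[0.1,0,0,0,0,0,0,0.2,0,0,0,0,0,0,0.3,0,0,0,0,0,0,0.4,0,0,0,0,0,0,0.4,0,0,0,0,0,0],
)

```text
clock: 13.78
tcp_pos: [0.5321, -0.0377, 0.0759]
orientation: [-0.0, 0.736, -0.677, -0.0]
wrist_force: [-0.4, 1.8, -4.7]
finger_gap: 0.0264
```

```bash
python3 -c "
from h import *
st()"
```

```text
t 13.78 tcp [ 0.5321 -0.0377  0.0759] yaw -85.21 zax [ 2.e-04  8.e-04 -1.e+00] F [-0.36  1.76 -4.69] M [ 0.71 -0.05  0.02] gap 0.0264 q [-0.22  0.3  -0.27  1.    0.   -1.88]
```

>>> send_rows(
  series=[0.1,0,0,0,0,0,0,0.2,0,0,0,0,0,0,0.2,0,0,0,0,0,0],
)

```text
clock: 14.03
tcp_pos: [0.532, -0.0384, 0.0758]
orientation: [-0.001, 0.736, -0.677, -0.001]
wrist_force: [-0.1, 7.7, -3.8]
finger_gap: 0.0263
```

```bash
python3 -c "
from h import *
st()"
```

```text
t 14.03 tcp [ 0.532  -0.0384  0.0758] yaw -85.15 zax [-1.0e-04  3.1e-03 -1.0e+00] F [-0.11  7.69 -3.8 ] M [ 1.57 -0.06  0.13] gap 0.0263 q [-0.22  0.3  -0.27  1.    0.   -1.88]
```

>>> send_rows(
  series=[0.05,0,0,0,0,0,0,0.08,0,0,0,0,0,0,0.08,0,0,0,0,0,0,0.08,0,0,0,0,0,0],
)

```text
clock: 14.37
tcp_pos: [0.5319, -0.0386, 0.0757]
orientation: [-0.001, 0.737, -0.676, -0.001]
wrist_force: [0.8, 8.9, -3.4]
finger_gap: 0.0268
```

```bash
python3 -c "
from h import *
st()"
```

```text
t 14.37 tcp [ 0.5319 -0.0386  0.0757] yaw -85.11 zax [-2.0e-04  3.8e-03 -1.0e+00] F [ 0.8   8.89 -3.4 ] M [ 1.8  -0.04  0.12] gap 0.0268 q [-0.23  0.3  -0.27  1.    0.   -1.88]
```

>>> send_rows(
  series=[0.05,0,0,0,0,0,0,0.05,0,0,0,0,0,0,0.05,0,0,0,0,0,0],
)

```text
clock: 14.62
tcp_pos: [0.5319, -0.0387, 0.0757]
orientation: [-0.002, 0.737, -0.676, -0.002]
wrist_force: [1.6, 10.8, -3.6]
finger_gap: 0.0267
```

```bash
python3 -c "
from h import *
st()"
```

```text
t 14.62 tcp [ 0.5319 -0.0387  0.0757] yaw -85.09 zax [-3.0e-04  4.5e-03 -1.0e+00] F [ 1.64 10.82 -3.57] M [ 2.   -0.04  0.14] gap 0.0267 q [-0.23  0.3  -0.27  1.    0.   -1.88]
```

Firm home at 10.8 N, inside the 8–12 N band. I'll ease off, open and rise.

>>> send_rows(
  series=[-0.2,0,0,0,0,0,0,-0.3,0,0,0,0,0,0,-0.3,0,0,0,0,0,0.7,-0.3,0,0,0,0,0,0.7,-0.3,0,0,0,0,0,0.7,-0.3,0,0,0,0,0,0.7,-0.3,0,-2,0,0,0,0.7,-0.3,0,-5,0,0,0,0.7,-0.3,0,-8,0,0,0,0.5,-0.3,0,-10,0,0,0,0.2],
)

```text
clock: 15.45
tcp_pos: [0.5331, -0.0391, 0.179]
orientation: [-0.001, 0.736, -0.677, 0.002]
wrist_force: [1.0, -1.2, -0.6]
finger_gap: 0.0367
```

Run:
```python
from h import *
st(); i=camera_info("wrist"); a=read_camera("wrist"); cv2.imwrite("pics/w7.png",a)
for n in ("spout","cam_left","cam_right"):
    for d in silhouettes("wrist",n):
        if d["p"]>.4: print(n,round(d["p"],2),d["box"])
g=np.array([.5319,-.0386,.14]);d=np.array([.0835,-.9965,0]);n=np.array([.9965,.0835,0])
O=g+d*.074;print("spout origin",O)
print(proj(i,[O+n*.028,O-n*.028,O+d*.022+[0,0,.029],O+d*(-.05)+[0,0,.029],g]).round(1))
```

```text
t 15.45 tcp [ 0.5331 -0.0391  0.179 ] yaw -85.25 zax [ 0.0033 -0.0016 -1.    ] F [ 0.99 -1.19 -0.59] M [ 0.07 -0.04 -0.04] gap 0.0367 q [-0.22  0.24 -0.09  1.24 -0.   -1.88]
spout 0.85 [81.3, 53.1, 483.5, 288.4]
cam_left 0.6 [78.7, 68.7, 183.0, 64.2]
cam_right 0.92 [378.1, 64.5, 190.1, 71.4]
spout origin [ 0.538079 -0.112341  0.14    ]
[[265.2 107.9]
 [379.2 107.8]
 [322.7  51.3]
 [322.3 221.2]
 [321.9 251. ]]
```

View pics/w7.png

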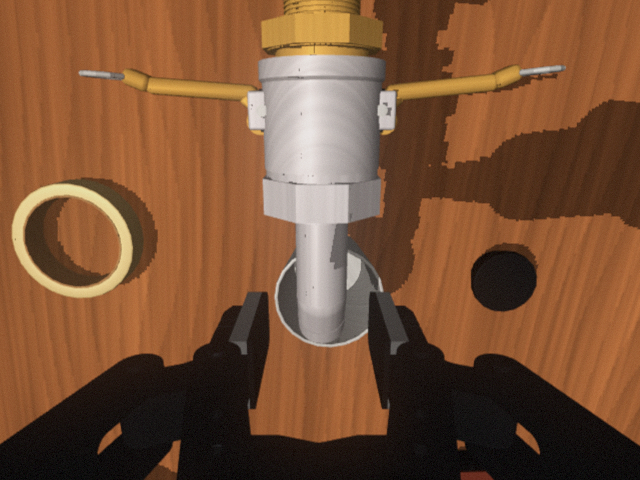

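The wrist view shows the coupling home, its mouth at row 60 close to the hex collar at row 35. The arms stand out with tips at (80,73) and (565,68), and the spout end sits over the can. Next: turn the tool 90° with the camera away from the tank, shut the fingers, and go above the left arm's far side.

```bash
cat >> h.py <<'E'
O=np.array([.538,-.111,.14]);d=np.array([.0835,-.9965,0]);n=np.array([.9965,.0835,0])
def fpos(side,th,r,c,z):
    u=np.array([-np.cos(th),np.sin(th)]);w=np.array([np.sin(th),np.cos(th)])
    v=r*u+(.0115+c)*w; P=O+d*v[0]+side*n*(.028+v[1]); P[2]=z; return P
E
python3 - <<'E'
from h import *
i=camera_info("wrist")
for s,uvs in ((1,[(80,73),(122,78),(250,92)]),(-1,[(565,68),(522,76),(392,94)])):
    for uv in uvs:
        q=onz(i,uv,.14)-O; fx,la=q@d,q@n*s-.028; print(s,uv,"fwd",fx.round(4),"lat from pin",la.round(4),"r",np.hypot(fx,la).round(4))
P=fpos(1,1.7,.060,.018,.179);print(P);st();go(P,-175)
E
```

```text
1 (80, 73) fwd 0.017 lat from pin 0.0867 r 0.0884
1 (122, 78) fwd 0.0147 lat from pin 0.067 r 0.0686
1 (250, 92) fwd 0.0084 lat from pin 0.0063 r 0.0105
-1 (565, 68) fwd 0.019 lat from pin 0.0872 r 0.0893
-1 (522, 76) fwd 0.0155 lat from pin 0.0674 r 0.0692
-1 (392, 94) fwd 0.0074 lat from pin 0.006 r 0.0095
[ 0.62449426 -0.14086647  0.179     ]
t 15.65 tcp [ 0.5326 -0.0389  0.1765] yaw -85.24 zax [ 0.002  -0.0012 -1.    ] F [ 0.1   0.21 -0.41] M [ 0.03  0.01 -0.08] gap 0.0169 q [-0.22  0.24 -0.1   1.23 -0.   -1.88]
shift [10.92 -8.31 -0.22] turn [-1.400e-01  2.000e-02  8.976e+01]
```

>>> send_rows(
  series=[1,-1,-1,0,0,7,0,2.5,-2,-1,0,0,14,0,4,-3,-1,0,0,21,0,5.5,-4,-1,0,0,28,0,7,-5,-1,0,0,35,0,8,-6,-1,0,0,42,0,9,-7,-1,0,0,49,0,10,-7.5,-1,0,0,56,0,11,-8.3,-1,0,0,63,0,11.3,-8.3,-1,0,0,70,0],
  newtons=20,
)

```text
clock: 16.48
tcp_pos: [0.6245, -0.1455, 0.1834]
orientation: [-0.001, -0.211, 0.977, 0.0]
wrist_force: [-1.2, -0.3, -0.5]
finger_gap: -0.0001
```

```bash
python3 -c "
from h import *
st(); go(fpos(1,1.7,.060,.022,.14),-175)"
```

```text
t 16.48 tcp [ 0.6245 -0.1455  0.1834] yaw -155.64 zax [-0.0022 -0.     -1.    ] F [-1.18 -0.3  -0.47] M [ 0.02  0.03 -0.01] gap -0.0001 q [-0.35  0.45  0.22  1.34 -0.   -0.78]
shift [-0.02  0.06  4.34] turn [ 0.03 -0.13 19.36]
```

>>> send_rows(
  series=[0,0,1,0,0,7,0,0,0,2,0,0,14,0,0,0,3,0,0,19.4,0,0,0,4,0,0,19.4,0,0,0,5.5,0,0,19.4,0,0,0,7,0,0,19.4,0,0,0,8,0,0,19.4,0,0,0,8.7,0,0,19.4,0,0,0,9.1,0,0,19.4,0,0,0,9.1,0,0,19.4,0],
)

```text
clock: 17.32
tcp_pos: [0.6236, -0.144, 0.0938]
orientation: [-0.001, -0.047, 0.999, 0.0]
wrist_force: [0.2, -0.4, -0.3]
finger_gap: -0.0001
```

Run:
```python
from h import *
st()
s=get_state();r=rot(s["orientation"]);z=.0915
print("cur",s["tcp_pos"]-fpos(1,1.7,.06,.022,z))
for th in (1.65,1.5,1.35,1.2,1.05,.9,.75,.6,.45,.3,.15,0,-.03):
    print(th,(r.inv().apply(fpos(1,th,.056,.010,z)-s["tcp_pos"])*100).round(2))
```

```text
t 17.32 tcp [ 0.6236 -0.144   0.0938] yaw -174.58 zax [-1.5e-03  2.0e-04 -1.0e+00] F [ 0.19 -0.44 -0.3 ] M [ 0.04 -0.    0.04] gap -0.0001 q [-0.35  0.48  0.05  1.14 -0.   -0.45]
cur [-0.00074453  0.00087646  0.002328  ]
1.65 [0.02 1.42 0.23]
1.5 [-0.31  2.25  0.23]
1.35 [-0.52  3.12  0.23]
1.2 [-0.59  4.02  0.23]
1.05 [-0.53  4.92  0.23]
0.9 [-0.34  5.79  0.23]
0.75 [-0.01  6.63  0.23]
0.6 [0.43 7.41 0.24]
0.45 [0.99 8.12 0.24]
0.3 [1.65 8.73 0.24]
0.15 [2.39 9.24 0.24]
0 [3.2  9.64 0.24]
-0.03 [3.36 9.7  0.24]
```

>>> send_rows(
  series=[0,0.7,0.2,0,0,0,0,0,1.4,0.2,0,0,0,0,-0.3,2.2,0.2,0,0,0,0,-0.5,3.1,0.2,0,0,0,0,-0.6,4,0.2,0,0,0,0,-0.6,4.5,0.2,0,0,0,0,-0.5,4.9,0.2,0,0,0,0,-0.4,5.4,0.2,0,0,0,0,-0.3,5.8,0.2,0,0,0,0,-0.3,5.8,0.2,0,0,0,0],
)

```text
clock: 18.15
tcp_pos: [0.6215, -0.0854, 0.0932]
orientation: [0.0, -0.047, 0.999, -0.0]
wrist_force: [0.3, -0.2, 0.2]
finger_gap: -0.0
```

```bash
cat >> h.py <<'E'
def armang(side,u1,u2):pass
E
python3 - <<'E'
from h import *
st()
s=get_state();r=rot(s["orientation"]);z=.0915
for th in (.9,.75,.6,.45,.3,.15,0,-.03):
    print(th,(r.inv().apply(fpos(1,th,.056,.010,z)-s["tcp_pos"])*100).round(2))
E
```

```text
t 18.15 tcp [ 0.6215 -0.0854  0.0932] yaw -174.59 zax [ 2.e-04 -1.e-04 -1.e+00] F [ 0.29 -0.23  0.21] M [-0.13 -0.02  0.  ] gap -0.0 q [-0.26  0.46  0.01  1.12 -0.   -0.36]
0.9 [ 0.01 -0.06  0.17]
0.75 [0.33 0.78 0.16]
0.6 [0.78 1.56 0.16]
0.45 [1.34 2.26 0.16]
0.3 [1.99 2.88 0.16]
0.15 [2.73 3.39 0.16]
0 [3.54 3.78 0.16]
-0.03 [3.71 3.85 0.16]
```

Run:
```python
from h import *
for c in ("wrist","scene"):
    a=read_camera(c);i=camera_info(c);cv2.imwrite(f"pics/{c}8.png",a)
    for m in ("cam_left","cam_right"):
        for q in silhouettes(c,m):
            if q["p"]>.3 and q["box"][2]<260: print(c,m,round(q["p"],2),q["box"])
    for th in (1.67,.9,.5): 
        f=lambda th,r:O+d*(-r*np.cos(th)+.0075*np.sin(th))+n*(.028+r*np.sin(th)+.0075*np.cos(th))
        print(c,th,proj(i,[f(th,.01),f(th,.069)]).round(0).tolist())
```

```text
wrist cam_left 0.69 [247.3, 189.0, 167.1, 167.6]
wrist 1.67 [[235.0, 186.0], [226.0, 351.0]]
wrist 0.9 [[263.0, 196.0], [373.0, 329.0]]
wrist 0.5 [[279.0, 193.0], [435.0, 279.0]]
scene cam_right 0.57 [410.1, 179.2, 3.9, 4.5]
scene 1.67 [[190.0, 249.0], [179.0, 274.0]]
scene 0.9 [[195.0, 250.0], [210.0, 271.0]]
scene 0.5 [[198.0, 250.0], [224.0, 263.0]]
```

The left arm follows the finger, at about 0.85 rad in the wrist view. I'll carry on to its stop.

>>> send_rows(
  series=[0.15,0.4,0.1,0,0,0,0,0.3,0.8,0.1,0,0,0,0,0.55,1.2,0.1,0,0,0,0,0.8,1.6,0.1,0,0,0,0,1.05,1.9,0.1,0,0,0,0,1.35,2.25,0.1,0,0,0,0,1.65,2.55,0.1,0,0,0,0,2.0,2.9,0.1,0,0,0,0,2.35,3.15,0.1,0,0,0,0,2.7,3.4,0.1,0,0,0,0],
)

```text
clock: 19.28
tcp_pos: [0.5914, -0.0544, 0.092]
orientation: [0.0, -0.047, 0.999, -0.0]
wrist_force: [0.9, -0.4, -0.7]
finger_gap: -0.0004
```

Run:
```python
from h import *
st()
s=get_state();r=rot(s["orientation"]);z=.0925
for th in (.15,0,-.03):
    print(th,(r.inv().apply(fpos(1,th,.056,.010,z)-s["tcp_pos"])*100).round(2))
```

```text
t 19.28 tcp [ 0.5914 -0.0544  0.092 ] yaw -174.61 zax [ 4.e-04 -2.e-04 -1.e+00] F [ 0.88 -0.42 -0.7 ] M [-0.06 -0.09  0.11] gap -0.0004 q [-0.23  0.4  -0.09  1.09 -0.   -0.32]
0.15 [ 0.03  0.02 -0.05]
0 [ 0.84  0.41 -0.05]
-0.03 [ 1.    0.48 -0.05]
```

>>> send_rows(
  series=[0.2,0.1,0,0,0,0,0,0.4,0.2,0,0,0,0,0,0.6,0.3,0,0,0,0,0,0.75,0.4,0,0,0,0,0,0.85,0.4,0,0,0,0,0,0.85,0.4,0,0,0,0,0],
)

```text
clock: 19.78
tcp_pos: [0.5845, -0.0521, 0.0925]
orientation: [0.002, -0.047, 0.999, -0.001]
wrist_force: [4.7, -1.7, -2.4]
finger_gap: 0.0001
```

```bash
python3 -c "
from h import *
st()"
```

```text
t 19.78 tcp [ 0.5845 -0.0521  0.0925] yaw -174.63 zax [ 0.0036 -0.001  -1.    ] F [ 4.69 -1.69 -2.36] M [-0.28 -0.92 -0.01] gap 0.0001 q [-0.23  0.38 -0.11  1.07 -0.   -0.32]
```

>>> send_rows(
  series=[0.08,0,0,0,0,0,0,0.08,0,0,0,0,0,0],
)

```text
clock: 19.95
tcp_pos: [0.5843, -0.0521, 0.0926]
orientation: [0.002, -0.047, 0.999, -0.0]
wrist_force: [5.7, -1.7, -1.0]
finger_gap: 0.0002
```

Run:
```python
from h import *
st()
a=read_camera("wrist");i=camera_info("wrist")
q=[x for x in silhouettes("wrist","cam_left") if x["p"]>.4]
for x in q: print(x["p"],x["box"])
f=lambda th,r,o:O+d*(-r*np.cos(th)+o*np.sin(th))+n*(.028+r*np.sin(th)+o*np.cos(th))
for th in (0,.05,.1): print(th,proj(i,[f(th,.0,.0115),f(th,.03,.0115),f(th,.069,.0115),f(th,.089,.0115)]).round(0).tolist())
cv2.imwrite("pics/w9.png",a)
```

```text
t 19.95 tcp [ 0.5843 -0.0521  0.0926] yaw -174.64 zax [ 4.5e-03 -6.0e-04 -1.0e+00] F [ 5.72 -1.69 -1.  ] M [-0.27 -1.2  -0.07] gap 0.0002 q [-0.23  0.38 -0.11  1.07  0.   -0.32]
0 [[155.0, 294.0], [245.0, 295.0], [361.0, 296.0], [420.0, 297.0]]
0.05 [[154.0, 294.0], [243.0, 299.0], [358.0, 306.0], [417.0, 309.0]]
0.1 [[152.0, 294.0], [241.0, 303.0], [356.0, 315.0], [414.0, 321.0]]
```

The left arm is firm against its stop: force rises and it moves no further. I'll retreat outward, go up and cross to the right side.

```bash
python3 -c "
from h import *
st(); go(fpos(-1,1.7,.060,.022,.19),-175)"
```

```text
t 20.05 tcp [ 0.5843 -0.0521  0.0926] yaw -174.63 zax [ 4.3e-03 -6.0e-04 -1.0e+00] F [ 5.56 -0.64 -1.07] M [-0.17 -1.15 -0.02] gap 0.0001 q [-0.23  0.38 -0.11  1.07  0.   -0.32]
shift [13.48 -9.46 -9.79] turn [-0.06  0.24  0.37]
```

>>> send_rows(
  series=[-0.8,0,0,0,0,0,0,-2,0,0,0,0,0,0,-2,0,-2,0,0,0,0,-2,0,-5,0,0,0,0,-2,0,-8,0,0,0,0,-1,0,-10,0,0,0,0,1,0,-10,0,0,0,0,3,0,-10,0,0,0,0,5,0,-10,0,0,0,0,6,0,-10,0,0,0,0],
)

```text
clock: 20.88
tcp_pos: [0.52, -0.0568, 0.192]
orientation: [-0.001, -0.047, 0.999, 0.0]
wrist_force: [0.0, -1.3, 0.6]
finger_gap: -0.0001
```

Run:
```python
from h import *
st(); go(fpos(-1,1.7,.060,.022,.19),-175)
i=camera_info("wrist");a=read_camera("wrist");cv2.imwrite("pics/w10.png",a)
for m in ("cam_left","cam_right"):
  for x in silhouettes("wrist",m):
    if x["p"]>.4: print(m,x["p"],x["box"])
f=lambda s,th,r,o:O+d*(-r*np.cos(th)+o*np.sin(th))+s*n*(.028+r*np.sin(th)+o*np.cos(th))
for th in (0,.1): print(th,proj(i,[f(1,th,.0,.0115),f(1,th,.03,.0115),f(1,th,.069,.0115)]).round(0).tolist())
```

```text
t 20.88 tcp [ 0.52   -0.0568  0.192 ] yaw -174.63 zax [-1.9e-03  4.0e-04 -1.0e+00] F [ 0.01 -1.25  0.61] M [ 0.   -0.04  0.01] gap -0.0001 q [-0.26  0.21 -0.09  1.27 -0.   -0.36]
shift [ 7.07 -9.57  0.21] turn [ 0.03 -0.11  0.37]
cam_left 0.8 [234.6, 316.0, 136.5, 19.0]
cam_right 0.75 [169.4, 50.7, 75.0, 168.3]
0 [[225.0, 324.0], [275.0, 325.0], [340.0, 325.0]]
0.1 [[223.0, 324.0], [273.0, 329.0], [337.0, 336.0]]
```

>>> send_rows(
  series=[2.5,-2,0,0,0,0,0,5,-5,0,0,0,0,0,7,-8,0,0,0,0,0,7.1,-9.6,0,0,0,0,0,7.1,-9.6,1,0,0,0,0,7.1,-9.6,3.5,0,0,0,0,7.1,-9.6,6,0,0,0,0,7.1,-9.6,8.3,0,0,0,0,7.1,-9.6,9.7,0,0,0,0,7.1,-9.6,9.9,0,0,0,0],
)

```text
clock: 21.87
tcp_pos: [0.4593, -0.1578, 0.0894]
orientation: [-0.002, -0.047, 0.999, 0.002]
wrist_force: [0.1, 0.3, -0.5]
finger_gap: -0.0
```

Run:
```python
from h import *
st()
s=get_state();r=rot(s["orientation"]);z=.0925
print("cur",s["tcp_pos"]-fpos(-1,1.7,.06,.022,z))
for th in (1.65,1.5,1.35,1.2,1.05,.9,.75,.6,.45,.3,.15,0,-.03):
    print(th,(r.inv().apply(fpos(-1,th,.056,.010,z)-s["tcp_pos"])*100).round(2))
```

```text
t 21.87 tcp [ 0.4593 -0.1578  0.0894] yaw -174.58 zax [-0.0047  0.0029 -1.    ] F [ 0.1   0.33 -0.54] M [-0.01 -0.04 -0.06] gap -0.0 q [-0.5   0.21 -0.36  1.01  0.   -0.59]
cur [ 0.00079911  0.00092536 -0.00311436]
1.65 [-0.03  1.42 -0.31]
1.5 [ 0.28  2.27 -0.3 ]
1.35 [ 0.47  3.14 -0.3 ]
1.2 [ 0.52  4.04 -0.3 ]
1.05 [ 0.44  4.94 -0.29]
0.9 [ 0.23  5.81 -0.29]
0.75 [-0.11  6.64 -0.29]
0.6 [-0.57  7.41 -0.29]
0.45 [-1.15  8.11 -0.29]
0.3 [-1.82  8.71 -0.29]
0.15 [-2.57  9.2  -0.29]
0 [-3.39  9.57 -0.3 ]
-0.03 [-3.55  9.63 -0.3 ]
```

>>> send_rows(
  series=[0,0.7,0,0,0,0,0,0,1.4,0,0,0,0,0,0.3,2.3,0,0,0,0,0,0.5,3.1,0,0,0,0,0,0.5,4,0,0,0,0,0,0.5,4.5,0,0,0,0,0,0.4,4.9,0,0,0,0,0,0.3,5.4,0,0,0,0,0,0.2,5.8,0,0,0,0,0,0.2,5.8,0,0,0,0,0],
)

```text
clock: 22.7
tcp_pos: [0.4537, -0.1016, 0.0932]
orientation: [0.0, -0.047, 0.999, -0.0]
wrist_force: [0.2, -1.6, -0.4]
finger_gap: -0.0003
```

Run:
```python
from h import *
st()
s=get_state();r=rot(s["orientation"]);z=.0925
for th in (.9,.75,.6,.45,.3,.15,0,-.03):
    print(th,(r.inv().apply(fpos(-1,th,.056,.010,z)-s["tcp_pos"])*100).round(2))
a=read_camera("top");b=silhouettes("top","cam_right");t=camera_info("top")
for x in b:
    if x["p"]>.3:print(x["p"],x["box"])
f=lambda s,th,r,o:O+d*(-r*np.cos(th)+o*np.sin(th))+s*n*(.028+r*np.sin(th)+o*np.cos(th))
for th in (1.67,.9): print(th,proj(t,[f(-1,th,.01,.0075),f(-1,th,.069,.0075)]).round(0).tolist())
a=read_camera("wrist");i=camera_info("wrist")
for x in silhouettes("wrist","cam_right"):
    if x["p"]>.3:print("w",x["p"],x["box"])
for th in (1.67,.9): print(th,proj(i,[f(-1,th,.01,.0075),f(-1,th,.069,.0075)]).round(0).tolist())
```

```text
t 22.7 tcp [ 0.4537 -0.1016  0.0932] yaw -174.59 zax [ 1.e-03 -6.e-04 -1.e+00] F [ 0.23 -1.65 -0.35] M [-0.28 -0.02 -0.02] gap -0.0003 q [-0.39  0.16 -0.41  1.   -0.   -0.49]
0.9 [0.2  0.16 0.07]
0.75 [-0.14  0.99  0.07]
0.6 [-0.61  1.76  0.07]
0.45 [-1.18  2.45  0.07]
0.3 [-1.85  3.05  0.07]
0.15 [-2.6   3.55  0.07]
0 [-3.42  3.92  0.07]
-0.03 [-3.59  3.98  0.07]
0.69 [231.9, 409.9, 22.5, 29.3]
0.39 [432.1, 242.9, 15.2, 21.9]
1.67 [[461.0, 227.0], [469.0, 261.0]]
0.9 [[456.0, 230.0], [439.0, 258.0]]
w 0.68 [362.3, 272.9, 67.1, 76.2]
1.67 [[252.0, 437.0], [228.0, 293.0]]
0.9 [[275.0, 430.0], [379.0, 319.0]]
```

>>> send_rows(
  series=[0.05,0.5,0,0,0,0,0,-0.14,1,0,0,0,0,0,-0.35,1.35,0,0,0,0,0,-0.6,1.75,0,0,0,0,0,-0.9,2.1,0,0,0,0,0,-1.2,2.45,0,0,0,0,0,-1.5,2.75,0,0,0,0,0,-1.85,3.05,0,0,0,0,0,-2.2,3.3,0,0,0,0,0,-2.6,3.55,0,0,0,0,0],
)

```text
clock: 23.73
tcp_pos: [0.4759, -0.0637, 0.0928]
orientation: [-0.0, -0.047, 0.999, 0.0]
wrist_force: [-0.5, -1.0, 0.3]
finger_gap: -0.0003
```

>>> send_rows(
  series=[-0.2,0.1,0,0,0,0,0,-0.4,0.2,0,0,0,0,0,-0.6,0.3,0,0,0,0,0,-0.75,0.4,0,0,0,0,0,-0.75,0.4,0,0,0,0,0],
)

```text
clock: 24.15
tcp_pos: [0.4823, -0.0599, 0.0928]
orientation: [-0.001, -0.047, 0.999, -0.001]
wrist_force: [-2.0, -3.8, -0.3]
finger_gap: 0.0002
```

Run:
```python
from h import *
st(); print(get_state()["tcp_pos"]-fpos(-1,0,.056,.010,.0925))
```

```text
t 24.15 tcp [ 0.4823 -0.0599  0.0928] yaw -174.64 zax [-0.0013 -0.0015 -1.    ] F [-2.02 -3.81 -0.26] M [-0.67  0.55  0.  ] gap 0.0002 q [-0.29  0.2  -0.36  1.01 -0.   -0.38]
[-0.00172081 -0.00061753  0.00025386]
```

>>> send_rows(
  series=[-0.1,0,0,0,0,0,0,-0.15,0,0,0,0,0,0,-0.15,0,0,0,0,0,0],
)

```text
clock: 24.4
tcp_pos: [0.4827, -0.0597, 0.0926]
orientation: [-0.001, -0.047, 0.999, -0.0]
wrist_force: [-5.2, -4.5, 1.0]
finger_gap: 0.0001
```

Run:
```python
from h import *
st(); print(get_state()["tcp_pos"]-fpos(-1,0,.056,.010,.0925))
```

```text
t 24.4 tcp [ 0.4827 -0.0597  0.0926] yaw -174.66 zax [-2.9e-03 -9.0e-04 -1.0e+00] F [-5.16 -4.48  1.03] M [-0.66  1.02 -0.04] gap 0.0001 q [-0.29  0.2  -0.36  1.01 -0.   -0.38]
[-1.30378435e-03 -4.06186984e-04  6.66535495e-05]
```

>>> send_rows(
  series=[0.3,-0.2,0,0,0,0,0,1.5,-0.2,0,0,0,0,0,2.5,-0.2,0,0,0,0,0,2.5,-0.2,-3,0,0,0,0,2.5,-0.2,-6.5,0,0,0,0,2.5,-0.2,-9,0,0,0,0,1,2,-11,0,0,0,0,-1,5,-12,0,0,0,0,-2.5,7,-12,0,0,0,0,-3,7.5,-12,0,0,0,0],
)

```text
clock: 25.23
tcp_pos: [0.5093, 0.0207, 0.2142]
orientation: [0.002, -0.048, 0.999, 0.0]
wrist_force: [0.1, 0.6, -0.4]
finger_gap: 0.0001
```

Run:
```python
from h import *
st()
f=lambda s,th,r,o:O+d*(-r*np.cos(th)+o*np.sin(th))+s*n*(.028+r*np.sin(th)+o*np.cos(th))
i=camera_info("wrist");a=read_camera("wrist");cv2.imwrite("pics/w11.png",a)
t=camera_info("scene");b=read_camera("scene")
for m,s in (("cam_left",1),("cam_right",-1)):
  for x in silhouettes("wrist",m):
    if x["p"]>.4: print(m,round(x["p"],2),x["box"])
  for th in (0,.1): print(th,proj(i,[f(s,th,.0,.0115),f(s,th,.069,.0115)]).round(0).tolist())
o=np.vstack([cv2.resize(b[190:290,120:320],(700,350),interpolation=cv2.INTER_CUBIC)])
A=a
o=np.zeros((600,800,3),np.uint8);o[:,:400]=cv2.resize(b[180:330,120:220],(400,600),interpolation=cv2.INTER_CUBIC)
o=np.zeros((600,800,3),np.uint8);o[:360,:480]=cv2.resize(a,(480,360),interpolation=cv2.INTER_AREA);o[360:600,:480]=cv2.resize(b[190:290,120:320],(480,240),interpolation=cv2.INTER_CUBIC)
cv2.imwrite("pics/c11.png",o)
```

```text
t 25.23 tcp [0.5093 0.0207 0.2142] yaw -174.47 zax [ 0.0044  0.0011 -1.    ] F [ 0.06  0.64 -0.36] M [-0.05  0.05  0.02] gap 0.0001 q [-0.12  0.18 -0.08  1.31  0.   -0.21]
cam_left 0.91 [118.9, 299.6, 129.2, 19.9]
0 [[113.0, 311.0], [219.0, 313.0]]
0.1 [[111.0, 311.0], [217.0, 322.0]]
cam_right 0.58 [101.2, 191.9, 148.4, 19.6]
0 [[97.0, 192.0], [211.0, 194.0]]
0.1 [[95.0, 192.0], [208.0, 183.0]]
```

View pics/c11.png

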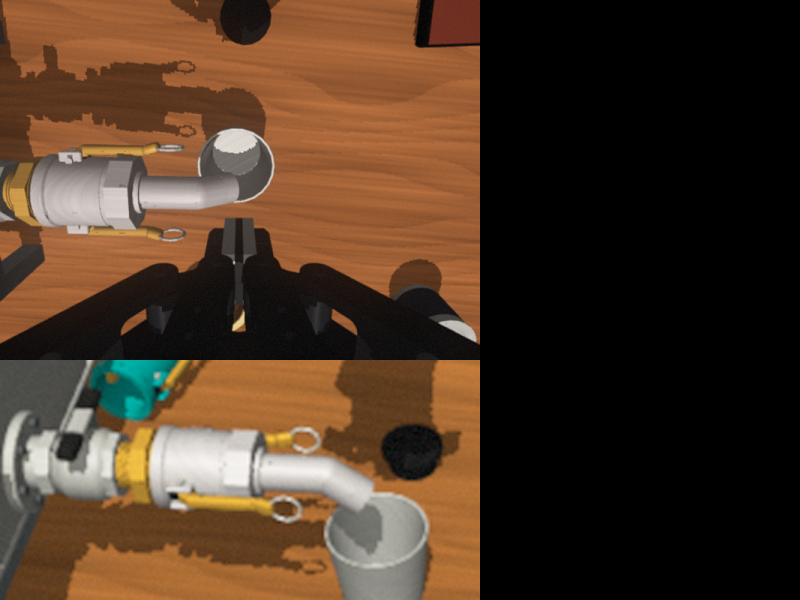

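Run:
```python
from h import *
a=cv2.imread("pics/w11.png");i=camera_info("wrist")
h=cv2.cvtColor(a,cv2.COLOR_BGR2HSV);m=((h[...,0]>15)&(h[...,0]<32)&(h[...,1]>130)&(h[...,2]>70))
for lo,hi in ((185,225),(290,330)):
    print([(c,*(lambda r:(r.min()+lo,r.max()+lo) if len(r) else (0,0))(np.nonzero(m[lo:hi,c])[0])) for c in range(105,232,7)])
f=lambda s,th,r,o,z=0:O+[0,0.0,z]+d*(-r*np.cos(th)+o*np.sin(th))+s*n*(.028+r*np.sin(th)+o*np.cos(th))
for s in (1,-1):
  for th in (0,.05,.1):
    print(s,th,[proj(i,[f(s,th,r,.0115,-.005),f(s,th,r,.0035,.005),f(s,th,r,.0115,.005)]).round(1).tolist() for r in (.02,.06)])
```

```text
[(105, np.int64(196), np.int64(200)), (112, np.int64(193), np.int64(209)), (119, np.int64(193), np.int64(206)), (126, np.int64(194), np.int64(205)), (133, np.int64(194), np.int64(206)), (140, np.int64(194), np.int64(206)), (147, np.int64(194), np.int64(206)), (154, np.int64(194), np.int64(206)), (161, np.int64(194), np.int64(205)), (168, np.int64(195), np.int64(206)), (175, np.int64(195), np.int64(206)), (182, np.int64(194), np.int64(207)), (189, np.int64(195), np.int64(207)), (196, np.int64(193), np.int64(206)), (203, np.int64(191), np.int64(204)), (210, np.int64(193), np.int64(201)), (217, 0, 0), (224, 0, 0), (231, 0, 0)]
[(105, 0, 0), (112, 0, 0), (119, np.int64(310), np.int64(313)), (126, np.int64(303), np.int64(313)), (133, np.int64(303), np.int64(313)), (140, np.int64(304), np.int64(313)), (147, np.int64(304), np.int64(313)), (154, np.int64(306), np.int64(313)), (161, np.int64(306), np.int64(313)), (168, np.int64(307), np.int64(313)), (175, np.int64(307), np.int64(314)), (182, np.int64(306), np.int64(314)), (189, np.int64(303), np.int64(314)), (196, np.int64(304), np.int64(315)), (203, np.int64(303), np.int64(317)), (210, np.int64(305), np.int64(319)), (217, 0, 0), (224, 0, 0), (231, 0, 0)]
1 0 [[[150.5, 315.1], [143.3, 310.9], [144.6, 322.2]], [[210.7, 315.6], [206.2, 311.5], [206.9, 322.8]]]
1 0.05 [[[149.8, 316.4], [143.2, 312.3], [143.9, 323.6]], [[210.0, 319.7], [206.1, 315.8], [206.2, 327.0]]]
1 0.1 [[[148.9, 317.7], [142.9, 313.7], [143.0, 324.9]], [[209.1, 323.7], [205.7, 320.0], [205.3, 331.1]]]
-1 0 [[[137.6, 198.1], [132.2, 214.6], [130.7, 201.4]], [[202.9, 198.8], [199.4, 215.3], [198.5, 202.1]]]
-1 0.05 [[[136.4, 196.5], [131.7, 213.0], [129.4, 199.7]], [[201.5, 193.9], [198.7, 210.4], [197.0, 197.1]]]
-1 0.1 [[[135.2, 194.9], [131.0, 211.3], [128.2, 198.1]], [[199.9, 189.1], [197.6, 205.5], [195.3, 192.1]]]
```

Both bars' outer edges run parallel to the spout axis (image slopes 0.015 and 0.012, against 0.01 and 0.008 predicted for fully shut), so both arms are at their stops. The spout sits on the adaptor over the untouched can, and the gripper is clear. Handing in.

```bash
python3 -c "
from h import *
st(); print(hand_in())"
```

```text
t 25.43 tcp [0.5063 0.0178 0.2124] yaw -174.61 zax [-1.1e-03 -4.0e-04 -1.0e+00] F [-0.57  0.2   0.31] M [-0.04 -0.   -0.01] gap -0.0002 q [-0.12  0.18 -0.09  1.31 -0.   -0.22]
the job is handed in; nothing more can be done
None
```

I fitted the silver spout to the outlet and handed the job in at 25.4 s. I pushed it straight onto the adaptor until it was firm on the gasket at 10.8 N. Then I let go, swung the left cam arm to its stop, then the right, and moved the gripper clear.

**Last checks:**
- **Arms:** in the last wrist picture both bars lie within about 0.02 rad of fully shut. Both had stopped moving while the force rose to 5–6 N.
- **Coupling:** it sits against the hex collar with its end over the mixing can.
- **Gripper and other things:** the force on the gripper was near zero at hand-in. I touched nothing else that I know of; I did not re-measure the other items.

**What went wrong or disagreed:**
- **First grasp:** it closed on air because the real fingertips are about 40 mm short of the reported TCP. The wrist and scene pictures agreed on this, so I corrected for it.
- **Second grasp:** it held the tube too high, so I gripped again about 9 mm lower. The finger gap read 26.5 mm on the 28 mm tube, but the spout did not slip.
- **Side force:** entry showed about 2.4 N sideways, which went to zero after I shifted the spout about 1.6 mm.

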